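Set the iris of a microscope light base and switch its lamp on

TASK

Set up the microscope's light base: gently push the iris lever round with your fingertip, without gripping it, until its point lines up with the long mark on the scale, leaving the scale as it is. Then press the lamp button fully down and let it go. Do not disturb the other things on or around the base.

Things in the scene. Friction and masses are not known exactly. Their poses are not given: they have to be found in the camera images.
- lightbase: Grey square light base, fixed, deck 290 x 290 mm, 55 mm high. Origin under the deck's centre, at table height; z up; -x is its front, facing the robot (turned up to 0.3 rad). In the deck's middle is the black iris ring (outer radius 56 mm, top 16 mm above the deck) round a fixed glass; along the back edge a white lamp housing 84 mm high (x 144 to 204 mm).
- ring_axis (a point): The upright turning axis of iris ring and lever, at deck height (55 mm above the table), in the centre of the deck.
- iris (a joint): Angle of ring and lever about the ring axis, rad: 0 = lever points to the base's front (-x of the base), positive = counterclockwise seen from above, so towards the base's -y (right, seen from the robot). Stops at -1.3 and 1.3; starts between -1.2 and -0.4. It stays where it is left; about 2 N at the pin moves it.
- lever_pin (a point): Centre of the top of the upright black pin on the lever, which is what to push: 14 mm in diameter, 80 mm from the ring axis, top 44 mm above the deck. It stands on a flat dark steel bar 10 mm wide running out from the ring, 6 to 12 mm above the deck. The space round the pin is free, except the ring inwards.
- lever_point (a point): The end of the lever's pointed nib, 96 mm from the ring axis, 9 mm above the deck.
- long_mark (a point): Inner end of the scale's long mark (24 x 5 mm), 96 mm from the ring axis, 1 mm above the deck; six short marks (8 mm) on either side, 10 degrees apart. The scale is a flat, very stiff white disc (radius 124 mm) on the deck, not to be turned. From the lever's start the mark lies counterclockwise seen from above, 0.4 to 2.05 rad on. Set = the lever's point stands at this end.
- lamp_top (a point): Centre of the top of the lamp button, a grey round push button 24 mm across in a black housing at the deck's front right corner (x -118, y -118 mm in the base's frame). It is pressed straight down.
- lamp (a joint): How far the lamp button is down, m: 0 = up, 0.006 = fully down. It springs back when let go; fully down takes about 5 N.
- lens_case: Bystander on the deck's front left corner (near x -120, y +120 mm of the base): black lens case, 35 mm in diameter, 40 mm high; origin under its centre.
- dish: Bystander on the deck's back right corner (near x 111, y -112 mm of the base): white ceramic dish, 56 mm in diameter, 16 mm high; origin under its centre.
- oil: Bystander on the table left of the base: small amber bottle, 34 mm in diameter, 75 mm high; origin under its centre.
- slide_box: Bystander on the table right of the base: blue slide box, 90 x 180 x 34 mm; origin under its centre.
- stain: Bystander on the table left of the base: amber bottle, 60 mm in diameter, 130 mm high; origin under its centre.
- beaker: Bystander on the table right of the base: clear beaker, 70 mm in diameter, 90 mm high; origin under its centre.
- tweezer_case: Bystander on the table far left: flat black tweezer case, 120 x 25 x 20 mm; origin under its centre.

How it is judged:
On the way, in this order (a step that is already met when the one before it is completed fails the run):
1. the iris lever stands at the long mark, at rest (horizontal distance between lever_point and long_mark below 0.0065 m and velocity of joint iris between -0.05 and 0.05 rad/s), for 0.3 s.
2. the lamp button is pressed fully down (value of joint lamp above 0.0045 m), for 0.05 s.
At the end, for the whole second after the job is handed in: The lever's point is within 6.5 mm (about 3.9 degrees) of the inner end of the long mark and at rest, and the lamp button has been pressed (more than 4.5 of its 6 mm) after that and is up again (less than 1.5 mm) (all of step 1 and value of joint lamp below 0.0015 m); the robot touches nothing.
It fails at once if the lamp button is pressed while the lever is off the mark (value of joint lamp above 0.003 m and not (horizontal distance between lever_point and long_mark below 0.0065 m)).
It fails at once if the lever is gripped or pushed hard (more than 20 N) (contact force between the fingers and iris above 20 N).
It fails at once if the scale is dragged round instead of the lever (distance of long_mark from where it was at the start of the episode above 0.004 m).
It fails at once if one of the things on or around the base is moved by more than 15 mm or lifted (distance of any of lens_case, dish, oil, slide_box, stain, beaker, tweezer_case from where it was at the start of the episode above 0.015 m).
It also fails if it takes over 45 s, if anything falls off the work surface, if the arm or the gripper's body presses on something with over 40 N, if the wrist force passes 120 N, or if a joint passes its speed limit or range.

ROBOT

A 6-joint arm with a two-finger parallel gripper is mounted at the origin on the work surface. World frame = base frame: x ahead of the robot, y to its left, z up, the work surface at z = 0. Lengths are in m, angles in rad, forces in N, time in s.
With the tool pointing down it reaches from about 0.35 to 0.725 m from the base axis. Payload 4.3 kg.
Tool frame: the origin (TCP) lies at the very end of the fingers, on their centre line; the grasp point (between the pads) lies 19 mm behind it; z points along the fingers, y is the direction in which the jaws open and shut (so a half turn about z gives the same grasp; the last joint's range is limited). The gripper opens to 85 mm and grips with 20 to 120 N. Pads are 22 mm wide; open, the fingers measure 114 mm over their backs; the gripper's body (76 mm by 85 mm) begins 54 mm behind the grasp point. The pads swing forward as they close: fully open they stand 13 mm farther back than shut.
Start: joints at [-1.3, 0.377, 0.081, 1.274, 0, 1.46], TCP at [0.214, -0.534, 0.231] pointing down, gripper open.
Joint ranges: [-2.72, 2.72], [-0.84, 1.66], [-1.02, 1.22], [-1.77, 2.12], [-1.37, 1.28], [-3.14, 3.14]. Speed limits (rad/s): [2.57, 2.57, 3.14, 3.14, 3.14, 3.14].

INTERFACE

Orientations are given as a unit quaternion [w, x, y, z].
In Python, from bench import get_state, read_camera, hand_in gives the robot as it stands.
- The arm moves only by the tool drive_tool, never from a script. Its argument "increments" is a list of rows, each a list of 7 numbers: the turn, a rotation vector about the tool's x, y, z in degrees, then the shift along the tool's x, y, z in mm, then the opening in per cent of the stroke, from 0 (shut) to 100 (fully open). A call has exactly 10 rows; each row shifts and turns the commanded pose from where the row before left it, along the tool's axes as they then stand; what a row does not reach is not made up. A row lasts 1/12 s, in which the tool goes at most 41.7 mm and 7.16 degrees, less where a joint would pass 70% of its speed; a pose out of reach is approached as far as the arm can. A call with a gripper value outside its range is refused whole. The fingers move at their own pace and stop on an object; "squeeze" is the grip in N (left out, the last holds). Time passes only in rows, so rows that do not move let the fingers close, or fill a call up. It gives the time, the measured TCP pose, the force and the opening at its end, in the units of the state.
- get_state(): the state, without advancing time (a new reading comes with each control period).
- read_camera(name): name is "scene" or "top" or "wrist"; returns a dict with "pixels" (420x560x3 uint8, red, green, blue), "mtx" (3x3 intrinsics, pixels), "pose" (4x4, takes a point from camera to world coordinates); the wrist camera has in their place "hand_eye" (4x4, takes a point from camera to tool coordinates, whose origin is the TCP and whose axes are the flange's). Camera axes: x right, y up, looking along -z (the intrinsics and any distortion apply to the point x, -y, -z); pixel columns grow to the right and rows downward; lengths in m; the calibration is good to about 2 mm. A picture is of the moment at which its call begins: read the wrist's pose just before it. There is no depth.
- hand_in(): hands the job in, once; it reports no verdict.
The state is a dict: "time_s": time; "q": joint angles; "joint_vel": joint speeds; "effort": joint torques, N m; "position": TCP position; "tcp_rot": TCP orientation; "contact_force": force on the tool from outside, world axes, zero at the start; "moment": the same for the moment, N m; "opening": opening from 0.0 (shut) to 1.0 (fully open).
Only numpy, scipy, OpenCV 4.12 (cv2) and the standard library are available. Lean on these libraries where they do the work, as an engineer would, in place of code of your own. Each camera call takes 0.05 s, during which the arm holds its last target.

## Working session

There is one attempt and no reset: what is moved stays moved. The work goes in short steps, Python scripts to look and compute and a tool call to move; the robot and the scene stay as the last step left them, time stands still between calls to the robot, and variables do not carry over. Pictures are saved under pics/ and viewed, and the job is handed in when it is done.

Besides the shell and the picture viewer there is one more tool, called after "Emit:" as a command line: name --pt "numbers of a row" for each row, then --argument value for the rest. drive_tool: Moves the arm, as the interface text tells. Its arguments: {"type":"object","properties":{"increments":{"type":"array","items":{"type":"array","items":{"type":"number"}}},"squeeze":{"type":"number"}},"required":["increments"]}

```bash
mkdir -p pics; ls; python3 - <<'E'
from bench import get_state, read_camera
import cv2,numpy as np
s=get_state();print({k:np.round(v,3).tolist() for k,v in s.items()})
for n in ("scene","top","wrist"):
    c=read_camera(n);cv2.imwrite(f"pics/{n}0.png",c["pixels"][:,:,::-1])
    np.savez(f"{n}0.npz",**c)
    print(n,c.keys(),np.round(c["mtx"],1).tolist(),np.round(c.get("pose",c.get("hand_eye")),4).tolist())
E
```

```text
pics
{'time_s': 0.0, 'q': [-1.3, 0.378, 0.08, 1.274, 0.0, 1.461], 'joint_vel': [0.001, 0.0, 0.0, -0.001, -0.001, 0.0], 'effort': [-0.001, -46.361, 26.987, 0.021, -0.0, -0.0], 'position': [0.214, -0.533, 0.23], 'tcp_rot': [-0.001, 0.982, 0.189, -0.0], 'contact_force': [-0.628, 0.593, -0.505], 'moment': [-0.033, -0.019, 0.053], 'opening': 0.998}
scene dict_keys(['pixels', 'mtx', 'pose']) [[456.3, 0.0, 277.7], [0.0, 456.3, 206.0], [0.0, 0.0, 1.0]] [[-0.869, -0.3282, 0.3704, 0.9472], [0.4949, -0.5759, 0.6507, 0.736], [-0.0002, 0.7487, 0.6629, 0.7593], [0.0, 0.0, 0.0, 1.0]]
top dict_keys(['pixels', 'mtx', 'pose']) [[379.3, 0.0, 282.0], [0.0, 379.3, 210.9], [0.0, 0.0, 1.0]] [[-0.0255, 0.9867, -0.1608, 0.4333], [-0.9997, -0.0247, 0.0074, 0.0665], [0.0034, 0.1609, 0.987, 0.9024], [0.0, 0.0, 0.0, 1.0]]
wrist dict_keys(['pixels', 'mtx', 'hand_eye']) [[348.5, 0.0, 279.3], [0.0, 348.5, 211.6], [0.0, 0.0, 1.0]] [[0.0009, 0.9629, 0.2698, 0.0687], [1.0, -0.0011, 0.0004, -0.0003], [0.0007, 0.2698, -0.9629, -0.1428], [0.0, 0.0, 0.0, 1.0]]
```

View pics/scene0.png

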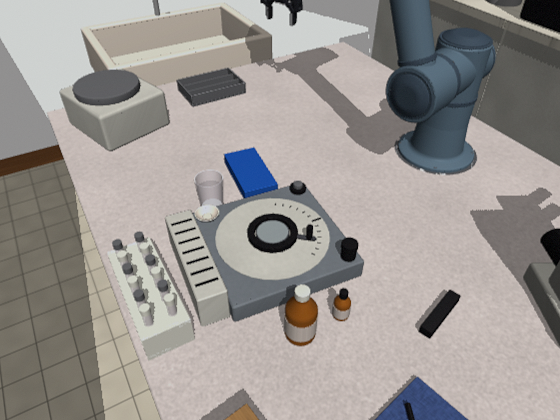

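View pics/top0.png

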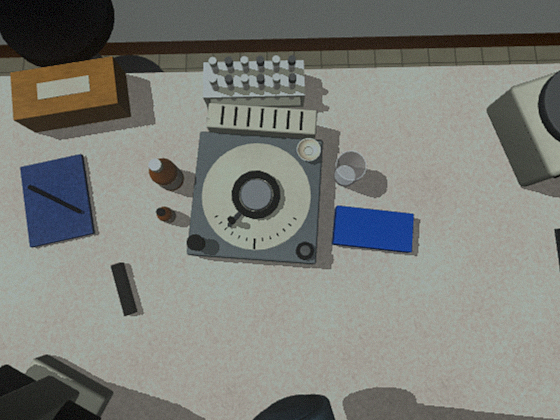

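View pics/wrist0.png

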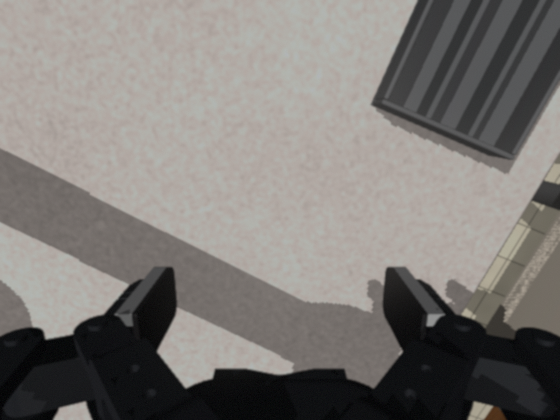

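The top view shows the base at about (256,197), with the lever pin near (234,220), the long mark near (254,243) and the lamp button near (305,250). I'll zoom in next.

```bash
cat > h.py <<'E'
import numpy as np,cv2
def ray(c,uv,pose=None):
    P=c["pose"] if pose is None else pose
    K=c["mtx"];d=np.array([(uv[0]-K[0,2])/K[0,0],-(uv[1]-K[1,2])/K[1,1],-1.])
    return P[:3,3],P[:3,:3]@d
def atz(c,uv,z,pose=None):
    o,d=ray(c,uv,pose);return o+d*(z-o[2])/d[2]
def proj(c,p,pose=None):
    P=c["pose"] if pose is None else pose
    q=P[:3,:3].T@(np.asarray(p)-P[:3,3]);K=c["mtx"]
    return K[0,2]+K[0,0]*q[0]/-q[2],K[1,2]-K[1,1]*q[1]/-q[2]
E
python3 - <<'E'
import cv2
i=cv2.imread("pics/top0.png")[125:275,180:335];cv2.imwrite("pics/topz.png",cv2.resize(i,None,fx=5,fy=5,interpolation=cv2.INTER_CUBIC)[:600*2][:,:])
i=cv2.imread("pics/top0.png")[190:275,180:325];cv2.imwrite("pics/topz.png",cv2.resize(i,None,fx=5.5,fy=5.5,interpolation=cv2.INTER_CUBIC))
i=cv2.imread("pics/scene0.png")[175:295,190:370];cv2.imwrite("pics/scz.png",cv2.resize(i,None,fx=4.4,fy=4.4,interpolation=cv2.INTER_CUBIC))
E
```

```text
(no output)
```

View pics/topz.png

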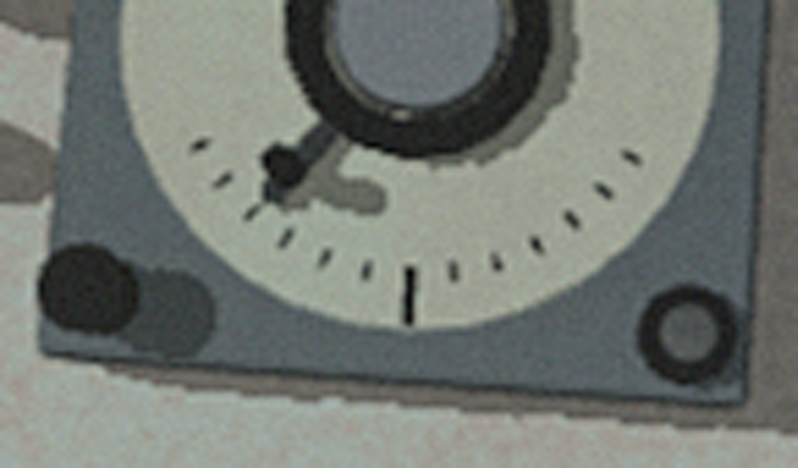

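View pics/scz.png

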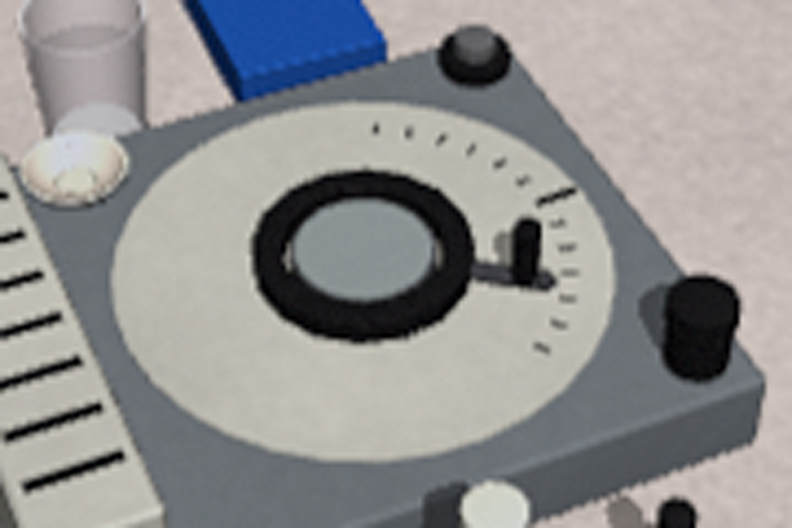

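```bash
cat > fit.py <<'E'
import numpy as np,cv2
from scipy.optimize import least_squares
from h import *
T=dict(np.load("top0.npz"));S=dict(np.load("scene0.npz"))
zt=lambda x,y:((x+.5)/5.5-.5+180,(y+.5)/5.5-.5+190)
zs=lambda x,y:((x+.5)/4.4-.5+190,(y+.5)/4.4-.5+175)
def disc(img,roi,lo):
    m=np.zeros(img.shape[:2],np.uint8);r=roi
    hsv=img.astype(int);m[r[1]:r[3],r[0]:r[2]]=1
    return m
for nm,C,cor,mk in (("top",T,{(-1,1):zt(38,352),(-1,-1):zt(744,402)},[zt(410,267),zt(409,324)]),("scene",S,{(-1,1):zs(764,380),(-1,-1):zs(520,52)},[zs(540,202),zs(577,189)])):
    for k,v in cor.items(): print(nm,"corner",k,atz(C,v,.055).round(4))
    for v in mk: print(nm,"mark",atz(C,v,.056).round(4))
# disc edge pts
te=[(122,30),(165,165),(250,265),(330,308),(420,328),(520,308),(600,260),(680,160),(718,60)]
se=[(112,280),(150,375),(250,440),(370,462),(480,445),(570,380),(614,270),(575,190),(500,135),(360,101),(240,125),(150,190)]
for nm,C,e,z in(("top",T,te,zt),("scene",S,se,zs)):
    p=np.array([atz(C,z(*q),.056)[:2] for q in e])
    f=least_squares(lambda a:np.hypot(*(p-a[:2]).T)-.124,p.mean(0));print(nm,"disc",f.x.round(4),f.fun.round(4))
for h in (.015,.02,.025):
  print(h,"lamp",atz(T,zt(688,332),.055+h).round(4),atz(S,zs(475,43),.055+h).round(4))
print("pin",atz(T,zt(280,160),.099),atz(S,zs(526,224),.099)); print("tip",atz(T,zt(270,200),.064),atz(S,zs(553,284),.064))
E
python3 fit.py
```

```text
top corner (-1, 1) [0.4806 0.2746 0.055 ]
top corner (-1, -1) [ 0.4533 -0.0097  0.055 ]
top mark [0.5111 0.1239 0.056 ]
top mark [0.488  0.1246 0.056 ]
scene corner (-1, 1) [0.4854 0.2791 0.055 ]
scene corner (-1, -1) [0.4539 0.0183 0.055 ]
scene mark [0.511  0.1268 0.056 ]
scene mark [0.4892 0.128  0.056 ]
top disc [0.6131 0.1173] [ 0.0003 -0.0031 -0.0014  0.0002  0.0029  0.0016 -0.0006 -0.0029 -0.0007]
scene disc [0.6118 0.1219] [-0.001  -0.0021 -0.0024 -0.0003  0.002  -0.0013 -0.0003 -0.0025 -0.0031
  0.0011  0.0005 -0.0014]
0.015 lamp [0.4811 0.0128 0.07  ] [0.4816 0.0148 0.07  ]
0.02 lamp [0.4808 0.0132 0.075 ] [0.485 0.02  0.075]
0.025 lamp [0.4805 0.0135 0.08  ] [0.4884 0.0252 0.08  ]
pin [0.55004375 0.17094817 0.099     ] [0.5516726  0.17350623 0.099     ]
tip [0.53889199 0.17959921 0.064     ] [0.5418821  0.18530801 0.064     ]
```

Emit:
drive_tool --pt "0 0 -7 0 0 0 0" --pt "0 0 -7 0 0 0 0" --pt "0 0 -7 0 0 0 0" --pt "0 0 -7 0 0 0 0" --pt "0 0 -7 0 0 0 0" --pt "0 0 -7 0 0 0 0" --pt "0 0 -7 0 0 0 0" --pt "0 0 -7 0 0 0 0" --pt "0 0 -7 0 0 0 0" --pt "0 0 -7 0 0 0 0" --squeeze 20

```text
time_s: 0.98
position: [0.2136, -0.5335, 0.2309]
tcp_rot: [-0.0, 0.694, 0.72, 0.0]
contact_force: [0.1, -0.4, 1.8]
opening: 0.0
```

Emit:
drive_tool --pt "0 0 -7 0 0 0 0" --pt "0 0 -7 0 0 0 0" --pt "0 0 -7 0 0 0 0" --pt "0 0 -7 0 0 0 0" --pt "0 0 -7 0 0 0 0" --pt "0 0 -7 0 0 0 0" --pt "0 0 -7 0 0 0 0" --pt "0 0 -7 0 0 0 0" --pt "0 0 -7 0 0 0 0" --pt "0 0 -7 0 0 0 0"

```text
time_s: 1.82
position: [0.2136, -0.5335, 0.2309]
tcp_rot: [-0.0, 0.155, 0.988, 0.0]
contact_force: [-0.5, 0.5, 0.3]
opening: 0.0
```

```bash
cat > st.py <<'E'
from bench import get_state
from scipy.spatial.transform import Rotation as R
import numpy as np,sys
s=get_state();q=np.array(s["tcp_rot"]);M=R.from_quat(q[[1,2,3,0]]).as_matrix()
print("t",s["time_s"],"p",np.round(s["position"],4),"yaw",np.degrees(np.arctan2(M[1,0],M[0,0])).round(2),"zax",M[:,2].round(3),"q",np.round(s["q"],2),"F",np.round(s["contact_force"],2),s["opening"])
if len(sys.argv)>1:
    t=np.array([float(a) for a in sys.argv[1:4]]);print("mm tool",(M.T@(t-s["position"])*1000).round(1))
E
python3 st.py .5704 .197 .20
```

```text
t 1.8167 p [ 0.2136 -0.5335  0.2309] yaw 162.17 zax [-0.     0.001 -1.   ] q [-1.3   0.38  0.08  1.27 -0.   -0.99] F [-0.5   0.49  0.31] 0.0003431923969524405
mm tool [-115.9  804.7   31.4]
```

Emit:
drive_tool --pt "0 0 0 -4 27 0 0" --pt "0 0 0 -4 27 0 0" --pt "0 0 0 -4 27 0 0" --pt "0 0 0 -4 27 0 0" --pt "0 0 0 -4 27 0 0" --pt "0 0 0 -4 27 0 0" --pt "0 0 0 -4 27 0 0" --pt "0 0 0 -4 27 0 0" --pt "0 0 0 -4 27 0 0" --pt "0 0 0 -4 27 0 0"

```text
time_s: 2.65
position: [0.3362, -0.2884, 0.2311]
tcp_rot: [-0.0, 0.158, 0.987, 0.0]
contact_force: [0.7, 0.6, -0.8]
opening: -0.002
```

Emit:
drive_tool --pt "0 0 0 -4 27 0 0" --pt "0 0 0 -4 27 0 0" --pt "0 0 0 -4 27 0 0" --pt "0 0 0 -4 27 0 0" --pt "0 0 0 -4 27 0 0" --pt "0 0 0 -4 27 0 0" --pt "0 0 0 -4 27 0 0" --pt "0 0 0 -4 27 0 0" --pt "0 0 0 -4 27 0 0" --pt "0 0 0 -4 27 0 0"

```text
time_s: 3.48
position: [0.4584, -0.0444, 0.2311]
tcp_rot: [-0.0, 0.158, 0.987, -0.0]
contact_force: [0.7, 0.2, 0.4]
opening: -0.001
```

Emit:
drive_tool --pt "0 0 0 -4 27 0 0" --pt "0 0 0 -4 27 0 0" --pt "0 0 0 -4 27 0 0" --pt "0 0 0 -4 27 0 0" --pt "0 0 0 -4 27 0 0" --pt "0 0 0 -4 27 0 0" --pt "0 0 0 -4 27 0 0" --pt "0 0 0 -4 27 0 0" --pt "0 0 0 -4 27 0 0" --pt "0 0 0 -4 27 0 0"

```text
time_s: 4.32
position: [0.5806, 0.1995, 0.2308]
tcp_rot: [-0.0, 0.158, 0.987, -0.0]
contact_force: [0.2, 0.3, 0.5]
opening: 0.003
```

Emit:
drive_tool --pt "0 0 -7 0 0 0 0" --pt "0 0 -7 0 0 0 0" --pt "0 0 -7 0 0 0 0" --pt "0 0 -7 0 0 0 0" --pt "0 0 -7 0 0 0 0" --pt "0 0 -7 0 0 0 0" --pt "0 0 -7 0 0 0 0" --pt "0 0 -7 0 0 0 0" --pt "0 0 -7 0 0 0 0" --pt "0 0 -7 0 0 0 0"

```text
time_s: 5.15
position: [0.5802, 0.1982, 0.2308]
tcp_rot: [-0.0, -0.44, 0.898, 0.0]
contact_force: [-0.3, 0.7, 0.3]
opening: 0.005
```

```bash
python3 st.py .5704 .197 .20; cat > wr.py <<'E'
import sys
from bench import get_state,read_camera
from scipy.spatial.transform import Rotation as R
import numpy as np,cv2
n=sys.argv[1]
s=get_state();c=read_camera("wrist")
q=np.array(s["tcp_rot"]);M=np.eye(4);M[:3,:3]=R.from_quat(q[[1,2,3,0]]).as_matrix();M[:3,3]=s["position"]
c["pose"]=M@c["hand_eye"];np.savez(n+".npz",**c);cv2.imwrite(f"pics/{n}.png",c["pixels"][:,:,::-1])
E
python3 wr.py w1
```

```text
t 5.15 p [0.5802 0.1982 0.2308] yaw -127.83 zax [-0.001 -0.    -1.   ] q [ 0.23  0.46  0.2   1.32 -0.   -0.68] F [-0.27  0.73  0.32] 0.005437559934652372
mm tool [ 6.9  7.  30.8]
```

View pics/w1.png

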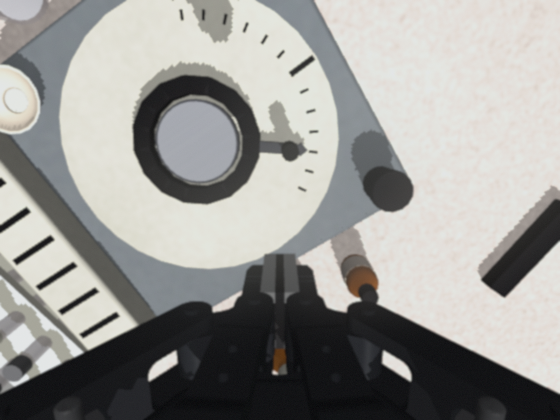

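```bash
python3 - <<'E'
import numpy as np,cv2
from h import *
c=dict(np.load("w1.npz"))
print("tcp px",np.round(proj(c,[.5802,.1982,.2308]),1))
for n,uv,z in(("pin",(290,150),.099),("tip",(308,150),.064),("mi",(291.5,75),.056),("mo",(313.5,59),.056),("glass",(198,141),.07)):print(n,atz(c,uv,z).round(4))
g=cv2.cvtColor(c["pixels"],cv2.COLOR_RGB2GRAY);i=c["pixels"][20:200,120:345,::-1]
cv2.imwrite("pics/w1z.png",cv2.resize(i,None,fx=3.3,fy=3.3,interpolation=cv2.INTER_CUBIC))
E
```

```text
tcp px [278.8 271.7]
pin [0.5484 0.1713 0.099 ]
tip [0.5371 0.1844 0.064 ]
mi [0.5105 0.1259 0.056 ]
mo [0.4882 0.1272 0.056 ]
glass [0.607  0.1198 0.07  ]
```

View pics/w1z.png

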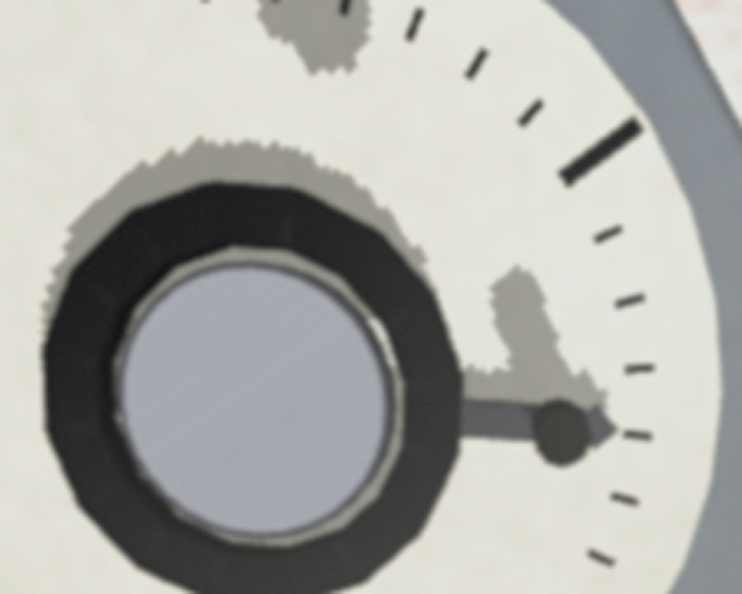

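```bash
python3 - <<'E'
import numpy as np
from h import *
T=dict(np.load("top0.npz"));S=dict(np.load("scene0.npz"))
print("stain",atz(T,(155,164),.13),atz(S,(302,292),.13));print("oil",atz(T,(163,213),.07),atz(S,(344,293),.075));print("lens",atz(T,(196,243),.095))
E
python3 st.py .565 .209 .13
```

```text
stain [0.66569178 0.32517753 0.13      ] [0.66948029 0.33225675 0.13      ]
oil [0.57074591 0.32436256 0.07      ] [0.57850258 0.3376387  0.075     ]
lens [0.50024228 0.24495163 0.095     ]
t 5.2 p [0.5802 0.1982 0.2308] yaw -127.63 zax [-0.001 -0.    -1.   ] q [ 0.23  0.46  0.2   1.32 -0.   -0.69] F [ 0.93 -0.05 -0.41] -0.002324683700558849
mm tool [  0.6  18.6 100.8]
```

Emit:
drive_tool --pt "0 0 -5 0 0 0 0" --pt "0 0 -5 0 0 0 0" --pt "0 0 -6 0 0 0 0" --pt "0 0 0 -1 3 14 0" --pt "0 0 0 -1 3 15 0" --pt "0 0 0 -1 3 15 0" --pt "0 0 0 -1 3 15 0" --pt "0 0 0 0 2 15 0" --pt "0 0 0 0 2 14 0" --pt "0 0 0 0 2 12 0"

```text
time_s: 6.03
position: [0.5645, 0.2087, 0.1298]
tcp_rot: [-0.001, -0.557, 0.831, 0.0]
contact_force: [0.8, -0.7, 0.5]
opening: -0.001
```

```bash
python3 st.py .563 .207 .082;python3 wr.py w2
```

```text
t 6.0333 p [0.5645 0.2087 0.1298] yaw -112.33 zax [-0.002 -0.    -1.   ] q [ 0.25  0.48 -0.03  1.06 -0.   -0.93] F [ 0.81 -0.7   0.46] -0.0011126496779736283
mm tool [ 2.1  0.7 47.8]
```

View pics/w2.png

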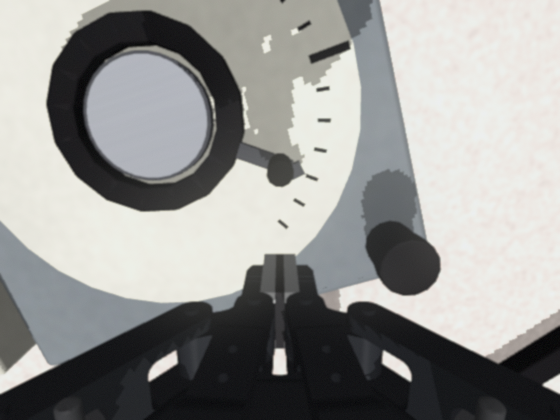

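Emit:
drive_tool --pt "0 0 0 0 0 8 0" --pt "0 0 0 0 0 8 0" --pt "0 0 0 0 0 8 0" --pt "0 0 0 0 0 8 0" --pt "0 0 0 0 0 8 0" --pt "0 0 0 0 0 7 0" --pt "0 0 0 3 0 0 0" --pt "0 0 0 3 0 0 0" --pt "0 0 0 3 0 0 0" --pt "0 0 0 3 0 0 0"

```text
time_s: 6.92
position: [0.5611, 0.1973, 0.0848]
tcp_rot: [0.0, -0.558, 0.83, -0.0]
contact_force: [0.5, 0.0, 0.0]
opening: -0.0
```

```bash
python3 st.py .563 .207 .082;python3 wr.py w3
```

```text
t 6.9167 p [0.5611 0.1973 0.0848] yaw -112.19 zax [ 0.001  0.    -1.   ] q [ 0.23  0.5  -0.13  0.95 -0.   -0.95] F [0.45 0.05 0.04] -0.00010253181206276596
mm tool [-9.7  1.9  2.8]
```

View pics/w3.png

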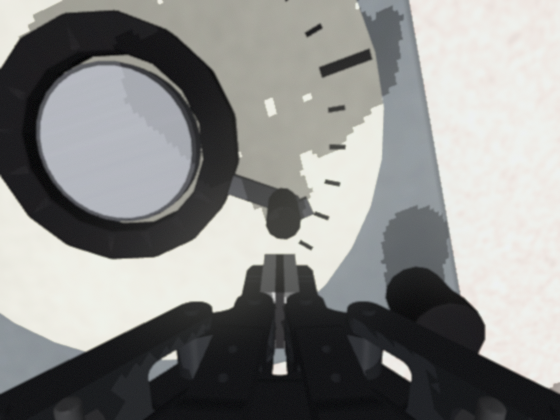

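Emit:
drive_tool --pt "0 0 0 2 0.5 1 0" --pt "0 0 0 2 0.5 1 0" --pt "0 0 0 2 0.5 1 0" --pt "0 0 0 2 0.5 0 0" --pt "0 0 0 2 0.6 0 0" --pt "0 0 0 3 1 0 0" --pt "0 0 0 3 1 0 0" --pt "0 0 0 3 0.8 0 0" --pt "0 0 0 3 0.7 0 0" --pt "0 0 0 3 0.6 0 0"

```text
time_s: 7.8
position: [0.5445, 0.1771, 0.0812]
tcp_rot: [-0.0, -0.558, 0.83, 0.0]
contact_force: [-1.1, 4.1, -0.8]
opening: -0.004
```

```bash
python3 st.py .5372 .1565 .082;python3 wr.py w4
```

```text
t 7.8 p [0.5445 0.1771 0.0812] yaw -112.17 zax [-0.001  0.001 -1.   ] q [ 0.2   0.46 -0.2   0.92  0.   -0.98] F [-1.08  4.12 -0.83] -0.0037386544184617523
mm tool [21.8 -1.  -0.8]
```

View pics/w4.png

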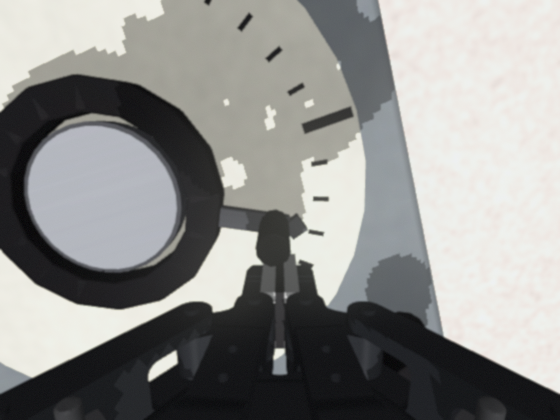

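Emit:
drive_tool --pt "0 0 0 2.5 0 0 0" --pt "0 0 0 2.5 0 0 0" --pt "0 0 0 2.5 0 0 0" --pt "0 0 0 2.5 -0.2 0 0" --pt "0 0 0 2.5 -0.3 0 0" --pt "0 0 0 2.5 -0.3 0 0" --pt "0 0 0 2.5 -0.3 0 0" --pt "0 0 0 2.5 -0.3 0 0" --pt "0 0 0 2.5 -0.3 0 0" --pt "0 0 0 2.5 -0.3 0 0"

```text
time_s: 8.68
position: [0.5376, 0.1528, 0.0813]
tcp_rot: [0.0, -0.558, 0.83, -0.0]
contact_force: [-0.6, 1.9, 0.8]
opening: -0.005
```

```bash
python3 st.py .535 .141 .082;python3 wr.py w5
```

```text
t 8.6833 p [0.5376 0.1528 0.0813] yaw -112.18 zax [ 0. -0. -1.] q [ 0.16  0.43 -0.24  0.9  -0.   -1.02] F [-0.62  1.89  0.85] -0.004657237868856921
mm tool [11.9 -2.1 -0.7]
```

View pics/w5.png

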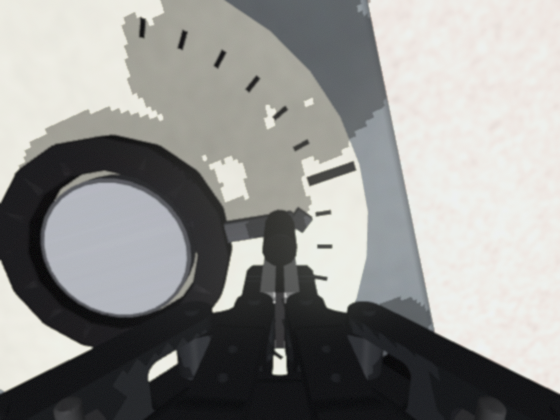

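```bash
python3 - <<'E'
import numpy as np,cv2
from h import *
c=dict(np.load("w5.npz"))
i=c["pixels"][130:290,180:380,::-1]
cv2.imwrite("pics/w5z.png",cv2.resize(i,None,fx=3.7,fy=3.7,interpolation=cv2.INTER_CUBIC))
E
```

```text
(no output)
```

View pics/w5z.png

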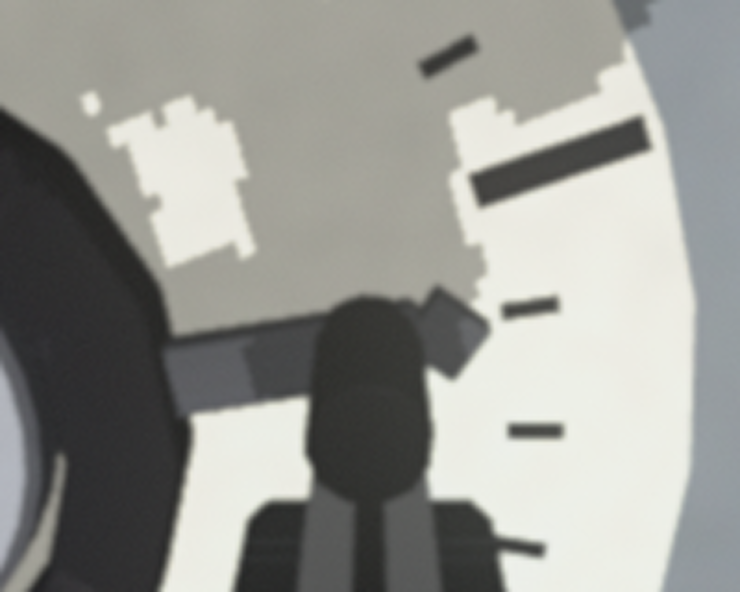

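```bash
python3 - <<'E'
import numpy as np
from h import *
c=dict(np.load("w5.npz"))
z=lambda x,y:((x+.5)/3.7-.5+180,(y+.5)/3.7-.5+130)
t=atz(c,z(490,326),.064);a=atz(c,z(477,190),.056);b=atz(c,z(647,133),.056)
u=(a-b)[:2];u/=np.hypot(*u);C=a[:2]+.096*u
# scale marks midpoints to fit the centre (same radius)
m=[atz(c,z(*p),.056)[:2] for p in((448,55),(530,307),(536,431))]
print(t,a,b,C,[np.hypot(*(p-C)) for p in m],np.hypot(*(t[:2]-C)))
ang=lambda p:np.degrees(np.arctan2(p[1]-C[1],C[0]-p[0]))
print(ang(a),ang(b),ang(t),[ang(p) for p in m],np.hypot(*(t-a)[:2]))
E
```

```text
[0.51540372 0.14028407 0.064     ] [0.51054762 0.12459545 0.056     ] [0.48729914 0.12590364 0.056     ] [0.60639599 0.11920207] [np.float64(0.09943426552479363), np.float64(0.09951033043044534), np.float64(0.09985570139391514)] 0.09340259692630129
3.22063552798517 3.22063552798517 13.04469402349633 [np.float64(-7.192961105319616), np.float64(13.442389380236833), np.float64(23.81387330438669)] 0.016422980378880358
```

Emit:
drive_tool --pt "0 0 0 1.5 -0.3 0 0" --pt "0 0 0 1.5 -0.3 0 0" --pt "0 0 0 1.5 -0.3 0 0" --pt "0 0 0 1.5 -0.3 0 0" --pt "0 0 0 1.5 -0.4 0 0" --pt "0 0 0 1.5 -0.4 0 0" --pt "0 0 0 1.5 -0.4 0 0" --pt "0 0 0 1 -0.3 0 0" --pt "0 0 0 0.5 -0.3 0 0" --pt "0 0 0 0 0 0 0"

```text
time_s: 9.57
position: [0.5358, 0.1406, 0.0812]
tcp_rot: [-0.0, -0.558, 0.83, -0.0]
contact_force: [-0.7, 0.9, -0.1]
opening: 0.0
```

```bash
python3 st.py .535 .141 .082;python3 wr.py w6;python3 - <<'E'
import numpy as np,cv2
c=dict(np.load("w6.npz"))
i=c["pixels"][130:290,180:380,::-1]
cv2.imwrite("pics/w6z.png",cv2.resize(i,None,fx=3.7,fy=3.7,interpolation=cv2.INTER_CUBIC))
E
```

```text
t 9.5667 p [0.5358 0.1406 0.0812] yaw -112.2 zax [ 0.    -0.001 -1.   ] q [ 0.14  0.43 -0.25  0.9  -0.   -1.04] F [-0.72  0.94 -0.07] 0.00018762690236002913
mm tool [-0.1  0.9 -0.8]
```

View pics/w6z.png

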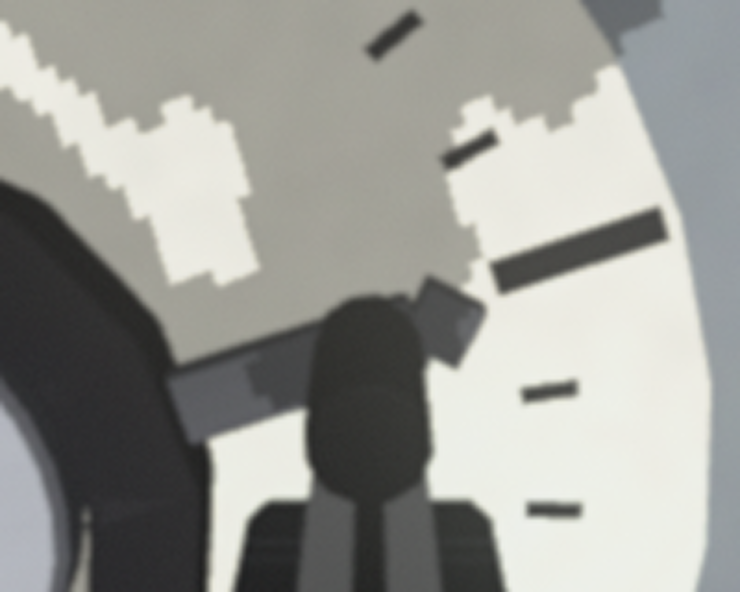

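```bash
python3 - <<'E'
import numpy as np
from h import *
c=dict(np.load("w6.npz"))
z=lambda x,y:((x+.5)/3.7-.5+180,(y+.5)/3.7-.5+130)
t=atz(c,z(486,310),.064);a=atz(c,z(497,278),.056);b=atz(c,z(664,223),.056)
u=(a-b)[:2];u/=np.hypot(*u);C=a[:2]+.096*u
ang=lambda p:np.degrees(np.arctan2(p[1]-C[1],C[0]-p[0]))
print(t,a,C,ang(a),ang(t),np.hypot(*(t-a)[:2]))
# bar mid-line direction
p=atz(c,z(190,405),.067);print(ang(p))
E
```

```text
[0.5134071  0.12579118 0.064     ] [0.51061412 0.12456711 0.056     ] [0.60646546 0.11922663] 3.189013196458142 4.035090921913689 0.0030494355285569466
3.436063151761302
```

Emit:
drive_tool --pt "0 0 0 0.4 0 0 0" --pt "0 0 0 0.4 -0.1 0 0" --pt "0 0 0 0.4 -0.1 0 0" --pt "0 0 0 0 0 0 0" --pt "0 0 0 0 0 0 0" --pt "0 0 0 0 0 0 0" --pt "0 0 0 -4 0 0 0" --pt "0 0 0 -5 0 0 0" --pt "0 0 0 -5 0 0 0" --pt "0 0 0 -5 0 0 0"

```text
time_s: 10.45
position: [0.5429, 0.1577, 0.0813]
tcp_rot: [-0.0, -0.558, 0.83, -0.0]
contact_force: [0.0, 0.1, 0.5]
opening: -0.002
```

Emit:
drive_tool --pt "0 0 0 0 0 -12 0" --pt "0 0 0 0 0 -12 0" --pt "0 0 0 0 0 -12 0" --pt "0 0 0 0 0 -12 0" --pt "0 0 0 0 0 -12 0" --pt "0 0 0 0 0 -10 0" --pt "0 0 0 0 0 -10 0" --pt "0 0 0 0 0 -5 0" --pt "0 0 0 0 0 0 0" --pt "0 0 0 0 0 0 0"

```text
time_s: 11.28
position: [0.5428, 0.1574, 0.1663]
tcp_rot: [0.0, -0.558, 0.83, -0.0]
contact_force: [-0.3, -0.3, -0.5]
opening: -0.0
```

```bash
python3 st.py .4825 .0135 .14;python3 wr.py w7;python3 - <<'E'
import numpy as np,cv2
c=dict(np.load("w7.npz"))
i=c["pixels"][:240,150:480,::-1]
cv2.imwrite("pics/w7z.png",cv2.resize(i,None,fx=2.4,fy=2.4,interpolation=cv2.INTER_CUBIC))
from bench import read_camera
c=read_camera("top");np.savez("top1.npz",**c)
cv2.imwrite("pics/top1z.png",cv2.resize(c["pixels"][190:275,180:325,::-1],None,fx=5.5,fy=5.5,interpolation=cv2.INTER_CUBIC))
E
```

```text
t 11.2833 p [0.5428 0.1574 0.1663] yaw -112.18 zax [ 0. -0. -1.] q [ 0.17  0.38 -0.08  1.11 -0.   -1.01] F [-0.27 -0.34 -0.53] -0.0002800175636043519
mm tool [156.    1.6  26.3]
```

View pics/w7z.png

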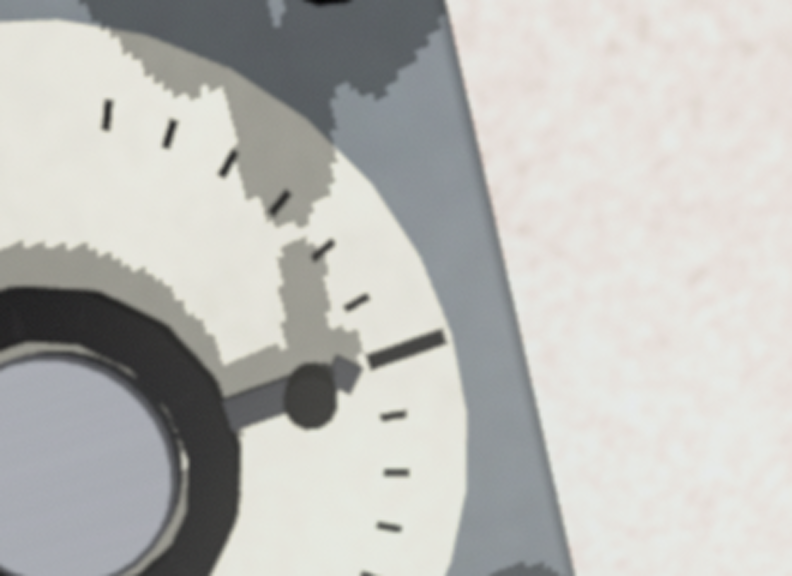

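View pics/top1z.png

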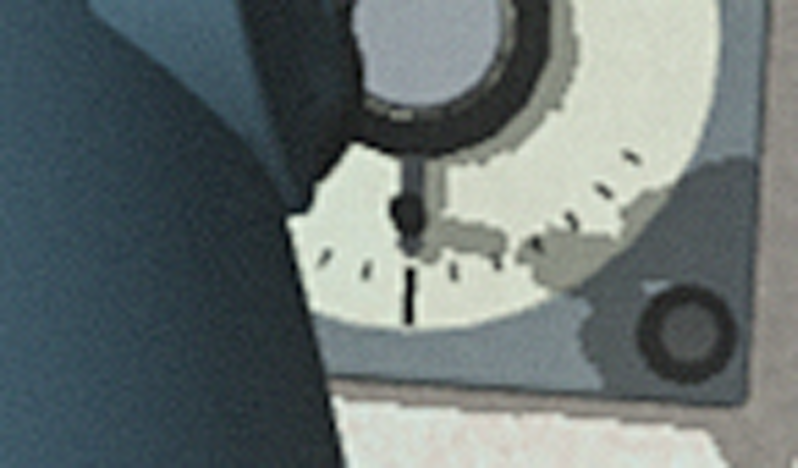

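```bash
python3 - <<'E'
import numpy as np
from h import *
c=dict(np.load("w7.npz"))
z=lambda x,y:((x+.5)/2.4-.5+150,(y+.5)/2.4-.5)
t=atz(c,z(362,369),.064);a=atz(c,z(370,362),.056);b=atz(c,z(444,337),.056)
u=(a-b)[:2];u/=np.hypot(*u);C=a[:2]+.096*u
ang=lambda p:np.degrees(np.arctan2(p[1]-C[1],C[0]-p[0]))
print(t,a,C,ang(a),ang(t),np.hypot(*(t-a)[:2]))
s=np.radians(-ang(a))
T=dict(np.load("top1.npz"));zt=lambda x,y:((x+.5)/5.5-.5+180,(y+.5)/5.5-.5+190)
t=atz(T,zt(411,253),.064);a=atz(T,zt(410,267),.056);print("top",t,a)
E
```

```text
[0.51354805 0.12477853 0.064     ] [0.51046171 0.12473656 0.056     ] [0.60628065 0.11884312] 3.519599547882593 3.6622573565714878 0.003086624616350856
top [0.51596673 0.12290435 0.064     ] [0.51106386 0.12392711 0.056     ]
```

The lever now lies on the long mark: the tangential error is 0.1 mm in the wrist view and about 1 mm in the top view. Next I move over to the lamp button.

Emit:
drive_tool --pt "0 0 0 12 0 0 0" --pt "0 0 0 12 0 0 0" --pt "0 0 0 12 0 0 0" --pt "0 0 0 12 0 0 0" --pt "0 0 0 12 0 0 0" --pt "0 0 0 12 0 0 0" --pt "0 0 0 12 1 0 0" --pt "0 0 0 10 1 0 0" --pt "0 0 0 6 0 0 0" --pt "0 0 0 0 0 0 0"

```text
time_s: 12.22
position: [0.5025, 0.0642, 0.1664]
tcp_rot: [-0.0, -0.557, 0.83, -0.0]
contact_force: [-0.3, 0.7, -0.6]
opening: 0.0
```

```bash
python3 st.py .4825 .0135 .12;python3 wr.py w8
```

```text
t 12.2167 p [0.5025 0.0642 0.1664] yaw -112.27 zax [-0. -0. -1.] q [ 0.    0.27 -0.24  1.06 -0.   -1.18] F [-0.33  0.67 -0.6 ] 1.2115349954616375e-05
mm tool [54.5 -0.7 46.4]
```

View pics/w8.png

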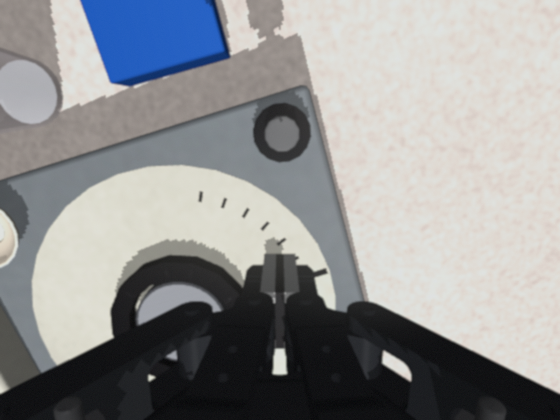

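```bash
python3 - <<'E'
import numpy as np
from h import *
c=dict(np.load("w8.npz"))
for z in(.065,.07,.075,.08): print(z,atz(c,(282,131.5),z).round(4))
E
python3 st.py .481 .0135 .1
```

```text
0.065 [0.4795 0.0129 0.065 ]
0.07 [0.4794 0.0127 0.07  ]
0.075 [0.4793 0.0124 0.075 ]
0.08 [0.4793 0.0122 0.08  ]
t 12.2667 p [0.503  0.0649 0.1664] yaw -112.24 zax [ 0.  0. -1.] q [ 0.    0.27 -0.24  1.06  0.   -1.18] F [ 0.63  0.72 -1.01] 0.0008236346294652029
mm tool [55.9  0.9 66.4]
```

Emit:
drive_tool --pt "0 0 0 12 0.5 0 0" --pt "0 0 0 12 0.5 0 0" --pt "0 0 0 12 0.5 0 0" --pt "0 0 0 11 0 10 0" --pt "0 0 0 10 0 12 0" --pt "0 0 0 0 0 12 0" --pt "0 0 0 0 0 12 0" --pt "0 0 0 0 0 12 0" --pt "0 0 0 0 0 8 0" --pt "0 0 0 0 0 0 0"

```text
time_s: 13.1
position: [0.4784, 0.0128, 0.0987]
tcp_rot: [-0.001, -0.558, 0.83, 0.001]
contact_force: [-0.4, 0.8, -0.7]
opening: 0.002
```

```bash
python3 st.py .480 .0128 .075;python3 wr.py w9; python3 - <<'E'
from bench import read_camera
import cv2
c=read_camera("scene");cv2.imwrite("pics/sc2.png",cv2.resize(c["pixels"][100:250,220:400,::-1],None,fx=4,fy=4,interpolation=cv2.INTER_CUBIC))
E
```

```text
t 13.1 p [0.4784 0.0128 0.0987] yaw -112.22 zax [-0.003  0.    -1.   ] q [-0.11  0.28 -0.42  0.87 -0.   -1.29] F [-0.44  0.78 -0.68] 0.0018073867878115575
mm tool [-0.7 -1.5 23.6]
```

View pics/w9.png

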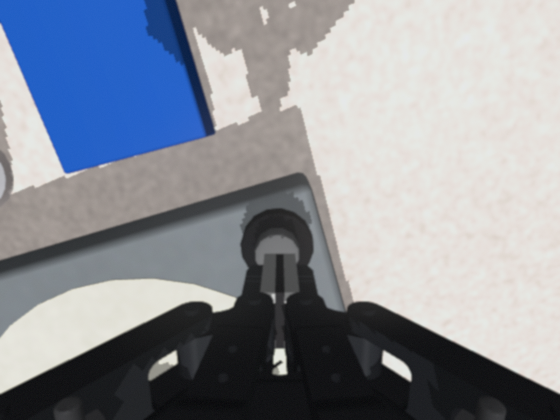

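View pics/sc2.png

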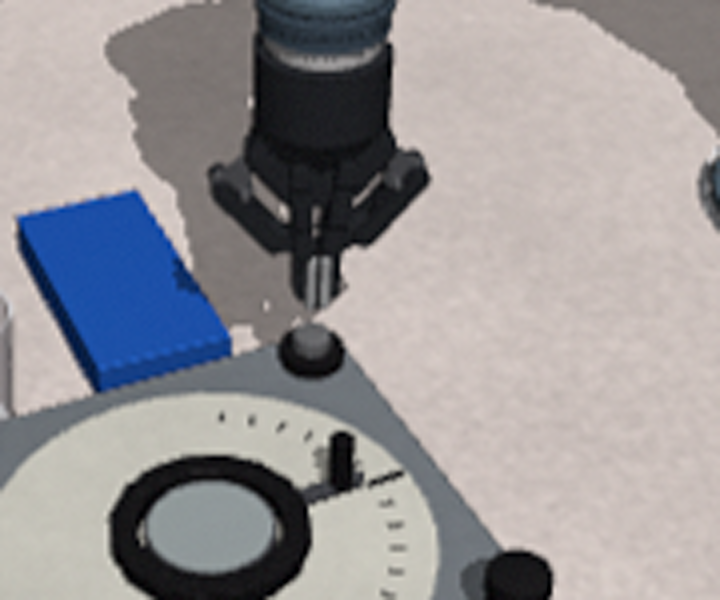

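Emit:
drive_tool --pt "0 0 0 0 -0.5 3 0" --pt "0 0 0 0 -0.5 3 0" --pt "0 0 0 0 0 3 0" --pt "0 0 0 0 0 2 0" --pt "0 0 0 0 0 2 0" --pt "0 0 0 0 0 2 0" --pt "0 0 0 0 0 2 0" --pt "0 0 0 0 0 1 0" --pt "0 0 0 0 0 0 0" --pt "0 0 0 0 0 0 0"

```text
time_s: 14.03
position: [0.4811, 0.0129, 0.0822]
tcp_rot: [-0.0, -0.558, 0.83, 0.0]
contact_force: [1.1, 0.2, -0.7]
opening: 0.001
```

Emit:
drive_tool --pt "0 0 0 0 0 1 0" --pt "0 0 0 0 0 1 0" --pt "0 0 0 0 0 1 0" --pt "0 0 0 0 0 1 0" --pt "0 0 0 0 0 1 0" --pt "0 0 0 0 0 1 0" --pt "0 0 0 0 0 1 0" --pt "0 0 0 0 0 1 0" --pt "0 0 0 0 0 0 0" --pt "0 0 0 0 0 0 0"

```text
time_s: 14.87
position: [0.4811, 0.0128, 0.0744]
tcp_rot: [-0.0, -0.558, 0.83, -0.0]
contact_force: [-1.4, -0.0, 2.8]
opening: 0.0
```

Emit:
drive_tool --pt "0 0 0 0 0 1 0" --pt "0 0 0 0 0 1 0" --pt "0 0 0 0 0 1 0" --pt "0 0 0 0 0 1 0" --pt "0 0 0 0 0 0 0" --pt "0 0 0 0 0 0 0" --pt "0 0 0 0 0 0 0" --pt "0 0 0 0 0 0 0" --pt "0 0 0 0 0 0 0" --pt "0 0 0 0 0 0 0"

```text
time_s: 15.7
position: [0.4812, 0.0128, 0.071]
tcp_rot: [0.0, -0.558, 0.83, -0.0]
contact_force: [-3.5, -0.1, 10.0]
opening: 0.001
```

```bash
for i in 1; do python3 st.py .481 .0128 .07; python3 wr.py w10; python3 st.py .481 .0128 .07; done
```

```text
t 15.7 p [0.4812 0.0128 0.071 ] yaw -112.18 zax [ 0.001 -0.    -1.   ] q [-0.11  0.31 -0.46  0.8  -0.   -1.29] F [-3.51 -0.07 10.03] 0.0014571915789358323
mm tool [0.1 0.2 1. ]
t 15.75 p [0.4812 0.0128 0.0709] yaw -112.18 zax [ 0. -0. -1.] q [-0.11  0.31 -0.46  0.8  -0.   -1.29] F [-3.72  0.62  9.68] -0.0047498319247918615
mm tool [0.1 0.2 0.9]
```

View pics/w10.png

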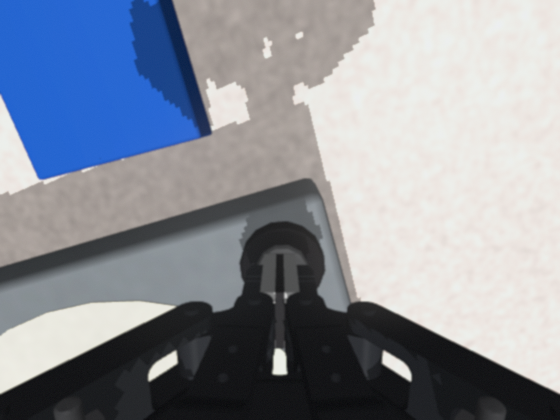

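Emit:
drive_tool --pt "0 0 0 0 0 0.5 0" --pt "0 0 0 0 0 0.5 0" --pt "0 0 0 0 0 0 0" --pt "0 0 0 0 0 0 0" --pt "0 0 0 0 0 0 0" --pt "0 0 0 0 0 0 0" --pt "0 0 0 0 0 0 0" --pt "0 0 0 0 0 0 0" --pt "0 0 0 0 0 0 0" --pt "0 0 0 0 0 0 0"

```text
time_s: 16.58
position: [0.4813, 0.0128, 0.0708]
tcp_rot: [0.0, -0.558, 0.83, -0.0]
contact_force: [-5.6, 0.1, 17.0]
opening: 0.001
```

```bash
python3 st.py .481 .0128 .07; python3 - <<'E'
from bench import read_camera
import cv2
c=read_camera("scene");cv2.imwrite("pics/sc3.png",cv2.resize(c["pixels"][140:220,250:350,::-1],None,fx=7,fy=7,interpolation=cv2.INTER_CUBIC))
E
```

```text
t 16.5833 p [0.4813 0.0128 0.0708] yaw -112.18 zax [ 0.001 -0.    -1.   ] q [-0.11  0.31 -0.46  0.8  -0.   -1.29] F [-5.56  0.15 16.96] 0.0007906930902317644
mm tool [0.1 0.2 0.8]
```

View pics/sc3.png

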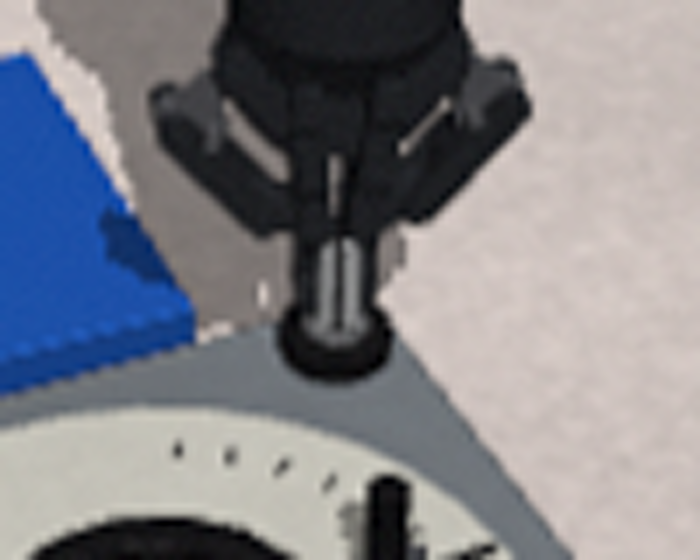

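Emit:
drive_tool --pt "0 0 0 0 0 -1 0" --pt "0 0 0 0 0 -1 0" --pt "0 0 0 0 0 -0.5 0" --pt "0 0 0 0 0 0 0" --pt "0 0 0 0 0 0 0" --pt "0 0 0 0 0 0 0" --pt "0 0 0 0 0 0 0" --pt "0 0 0 0 0 0 0" --pt "0 0 0 0 0 0 0" --pt "0 0 0 0 0 0 0"

```text
time_s: 17.47
position: [0.4811, 0.0128, 0.0717]
tcp_rot: [-0.0, -0.558, 0.83, -0.0]
contact_force: [-2.1, 0.5, 3.9]
opening: -0.0
```

Emit:
drive_tool --pt "0 0 0 0 0 -1 0" --pt "0 0 0 0 0 -1 0" --pt "0 0 0 0 0 0 0" --pt "0 0 0 0 0 0 0" --pt "0 0 0 0 0 0 0" --pt "0 0 0 0 0 0 0" --pt "0 0 0 0 0 0 0" --pt "0 0 0 0 0 0 0" --pt "0 0 0 0 0 0 0" --pt "0 0 0 0 0 0 0"

```text
time_s: 18.3
position: [0.4811, 0.0129, 0.0738]
tcp_rot: [0.0, -0.558, 0.83, -0.0]
contact_force: [-1.1, 0.3, 2.4]
opening: 0.002
```

The hard stop came at z = 0.071. The spring force of 4 to 5 N just above it fits the button being at full travel. Now I retract and check.

Emit:
drive_tool --pt "0 0 0 0 0 -4 0" --pt "0 0 0 0 0 -8 0" --pt "0 0 0 0 0 -12 0" --pt "0 0 0 0 0 -15 0" --pt "0 0 0 0 0 -15 0" --pt "0 0 0 0 0 -15 0" --pt "0 0 0 0 0 -15 0" --pt "0 0 0 0 0 -12 0" --pt "0 0 0 0 0 -8 0" --pt "0 0 0 0 0 0 0"

```text
time_s: 19.13
position: [0.4824, 0.0127, 0.1798]
tcp_rot: [0.001, -0.558, 0.83, -0.001]
contact_force: [0.2, -0.3, -0.3]
opening: -0.0
```

Emit:
drive_tool --pt "0 0 0 -8 0 0 0" --pt "0 0 0 -10 0 0 0" --pt "0 0 0 -10 0 0 0" --pt "0 0 0 -10 0 0 0" --pt "0 0 0 -10 0 0 0" --pt "0 0 0 -8 0 0 0" --pt "0 0 0 -4 0 0 0" --pt "0 0 0 0 0 0 0" --pt "0 0 0 0 0 0 0" --pt "0 0 0 0 0 0 0"

```text
time_s: 19.97
position: [0.5037, 0.0682, 0.1777]
tcp_rot: [-0.0, -0.558, 0.83, -0.0]
contact_force: [-0.7, -0.6, 0.2]
opening: -0.001
```

```bash
python3 st.py .481 .0128 .07; python3 wr.py w11; python3 - <<'E'
from bench import read_camera
import cv2
c=read_camera("scene");cv2.imwrite("pics/sc4.png",cv2.resize(c["pixels"][150:330,190:390,::-1],None,fx=3.3,fy=3.3,interpolation=cv2.INTER_CUBIC))
c=read_camera("top");cv2.imwrite("pics/top2z.png",cv2.resize(c["pixels"][190:275,180:325,::-1],None,fx=5.5,fy=5.5,interpolation=cv2.INTER_CUBIC))
E
```

```text
t 19.9667 p [0.5037 0.0682 0.1777] yaw -112.19 zax [-0. -0. -1.] q [ 0.01  0.27 -0.22  1.09 -0.   -1.17] F [-0.7  -0.6   0.19] -0.0010548013787378709
mm tool [ 59.9   0.  107.8]
```

View pics/w11.png

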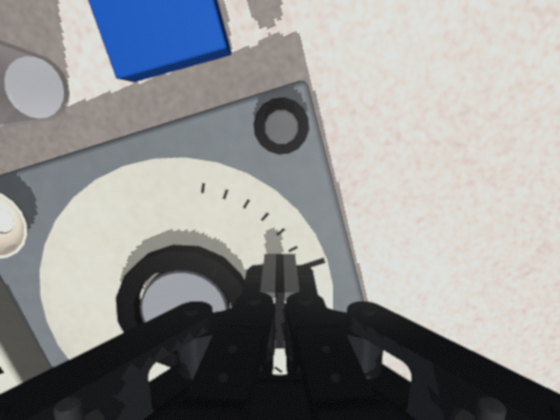

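View pics/sc4.png

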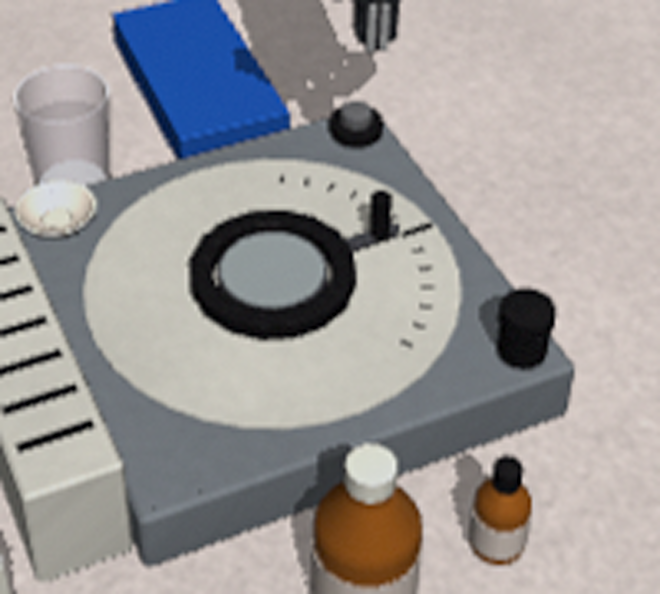

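View pics/top2z.png

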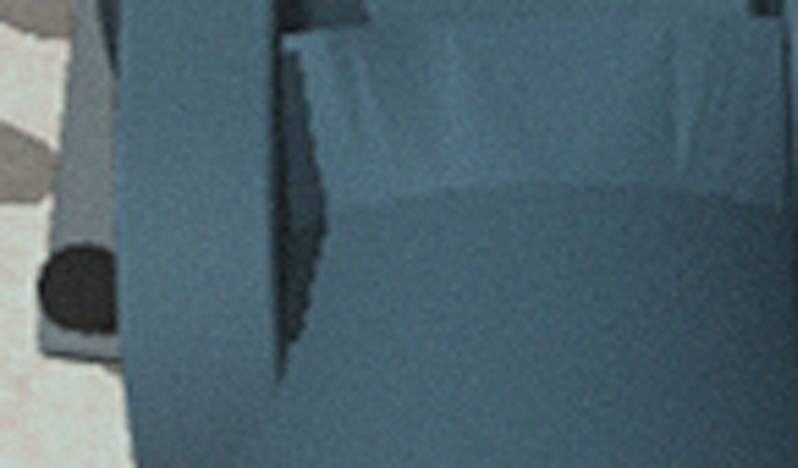

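The scene view shows the lever still on the long mark, the button up and the other things in place. The gripper is clear of everything, at z = 0.178.

```bash
python3 -c "
from bench import hand_in;print(hand_in())"
```

```text
the job is handed in; nothing more can be done
None
```

I set the iris lever to the long mark, pressed the lamp button fully down and let it go, then handed the job in at about 20 s. The hand-in reports no verdict.

- **Lever:** I pushed the pin round about 39° with the shut fingertips. The highest force I read was about 4 N, taken at the end of each move. After backing off, the point was 0.1 mm off the mark sideways in the wrist view and about 1 mm in the top view. The full distance, including the gap along the lever, measured 3 mm (wrist) and 5 mm (top), against the 6.5 mm limit.
- **Lamp button:** The button went down to a firm stop at z = 0.071 m, where I read 17 N. The spring force just above the stop, about 4 N, fits full travel. I could not read the button's travel directly.
- **Final check:** In the last scene picture the lever was still on the mark, the button was up and the things in view had not visibly moved. The gripper was clear of everything and the force reading was only noise. The tweezer case was not in that cropped picture. The last top view was blocked by the arm, so it could not confirm the lever a second time.

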